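# Set the day wheel of the pastry-box dater and stamp

### The arm

A 6-joint arm with a two-finger parallel gripper is mounted at the origin on the work surface. World frame = base frame: x ahead of the robot, y to its left, z up, the work surface at z = 0. Lengths are in mm, angles in rad, forces in N, time in s.
With the tool pointing down it reaches from about 350 to 775 mm from the base axis. Payload 7.3 kg.
Tool frame: the origin (TCP) lies midway between the tips of the shut fingers; the grasp point (between the pads) lies 19 mm behind it; x points along the fingers, y is the direction in which the jaws open and shut, and the axes are right-handed (so a half turn about x gives the same grasp; the last joint's range is limited). The gripper opens to 92 mm and grips with 3 to 60 N. Pads are 19 mm wide; open, the fingers measure 130 mm over their backs; the gripper's body (75 mm by 190 mm) begins 47 mm behind the grasp point.
Start: joints at [-1.295, 0.342, 1.524, -0, 1.275, -0.146], TCP at [214.961, -478.996, 226.741] pointing down, gripper open.
Joint ranges: [-2.53, 2.53], [-0.77, 2.02], [0.04, 2.7], [-1, 4.14], [0.28, 2.66], [-3.11, 3.11]. Speed limits (rad/s): [2.57, 2.57, 3.14, 3.14, 3.14, 3.14].

### API

Orientations are given as [roll, pitch, yaw] about the fixed x, y, z axes, in that order (R = Rz(yaw) Ry(pitch) Rx(roll)).
In Python, from plant import bot gives the robot as it stands. The module is installed in compiled form; this text tells all that it offers.
- The arm moves only by the shell command python3 -m handwheel 'ROWS' [OPENING]. ROWS is JSON, a list that holds one entry, the list of rows, each a list of 4 numbers: the shift along the tool's x, y, z in cm, then the turn about the tool's x in rad. A call has 1 to 8 rows; each row shifts and turns the commanded pose from where the row before left it, along the tool's axes as they then stand; what a row does not reach is not made up. A row lasts 1/12 s, in which the tool goes at most 41.7 mm and 7.16 degrees, less where a joint would pass 70% of its speed; a pose out of reach is approached as far as the arm can. A call is refused whole if a number of a shift passes 4.17 or a number of a turn 0.125, either way. A call with a gripper value outside its range is refused whole. OPENING is the opening, from 0 (shut) to 1 (fully open), set as the call begins (- or left out, the last holds). The fingers move at their own pace and stop on an object; the grip force is fixed at half the most. Time passes only in rows, so rows that do not move let the fingers close. It gives the time, the measured TCP pose, the force and the opening at its end, in the units of the state.
- bot.get_obs(): the state, without advancing time (a new reading comes with each control period).
- bot.capture(name): name is "scene" or "top" or "wrist"; returns (picture, depth): 384x512x3 uint8, red, green, blue; 384x512 float32, mm along the optical axis (not along the pixel's ray), 0 where there is no reading.
- bot.camera_model(name): a dict with "fx", "fy", "cx", "cy" (pixels), "position" and "rotation" of the camera in the world. Camera axes: x right, y down, z forward; pixel columns grow to the right and rows downward; lengths in mm; the calibration is good to about 2 mm. A picture is of the moment at which its call begins: read the wrist's pose just before it. camera_model takes no time and is no camera call; for the wrist camera it gives the pose at the moment of the call.
- bot.close_job(): hands the job in, once; it reports no verdict.
Trained networks look in the newest picture that a camera, given by its name, has taken for a name from the list of things; names that differ only in an ending like _2 or _b are one class to them, and where a whole thing is asked for, a point or a joint stands for the part that bears it (a point fixed in the world has none). Each returns a list of dicts, best first, with "conf" (0 to 1); they miss things now and then, are a little off and sometimes report something else, mostly with a low value. They report only what shows in the picture. A call takes as long as a camera call.
- bot.find_in(camera, label): "bbox" ([left, top, width, height] in pixels, round what is visible of it).
- bot.spot_point(camera, label): "point" ([column, row] in pixels: a listed point, or the origin of a listed thing).
The state is a dict: "time": time; "joint_positions": joint angles; "dq": joint speeds; "tau": joint torques, N m; "tool_pos": TCP position; "tcp_rot": TCP orientation; "contact_force": force on the tool from outside, world axes, zero at the start; "moment": the same for the moment, N m; "grip_width": finger opening in mm.
Only numpy, scipy, OpenCV 4.12 (cv2) and the standard library are available. Lean on these libraries where they do the work, as an engineer would, in place of code of your own. Each camera call takes 0.05 s, during which the arm holds its last target.

### The job

Set the box dater to today: with a fingertip, flick the lugs of its seven-lug day wheel forward (clockwise seen from above), click by click, until the lug that carries the upright pin has clicked in opposite the fixed pointer, without going past it. Then press the round plunger beside the wheel fully down to stamp the box, let it come up again and move clear. Work gently, pick nothing up, and leave everything else on the counter where it is.

Things in the scene. Friction and masses are not known exactly. Their poses are not given: they have to be found in the camera images.
- dater: Box dater, a white block fixed to the counter, 250 mm along its y, 180 mm along its x (-80 to +100 mm), flat deck 60 mm above the counter. Origin at counter height; z up, -x side faces the robot. In its frame the wheel axis is at x 0, y +50 mm, the plunger at x 0, y -85 mm. Bears up to 40 N from the fingers. A cardboard flap sticks out of its slot low on the -x side.
- wheel_axis (a point): Fixed point: centre of the wheel's top face, 94 mm above the counter. The black wheel lies flat, 14 mm thick, 20 mm clear above the deck: hub of 32 mm radius, seven straight radial lugs 10 mm wide out to 66 mm radius, every 51.4 degrees, with open gaps that a fingertip enters from above. Axes as the dater.
- pointer (a point): Nose of the fixed steel pointer post on the dater's +x side of the wheel (far from the robot), 72 mm from the wheel axis, 91.5 mm above the counter; the post is 20 x 12 mm and its top is 94 mm above the counter.
- marker (a point): Top of the upright pin (12 mm across, 22 mm high, top 116 mm above the counter) standing on one lug, 58 mm from the wheel axis; it turns with the wheel. Only this lug has a pin.
- wheel (a joint): Wheel angle in rad, growing clockwise from above (forward); 0 = pin lug exactly at the pointer. It clicks into rest at multiples of 0.8976 (2 pi / 7); starts 2 to 4 clicks below 0, rarely hanging between clicks. In a click a gap between two lugs is centred on the dater's -x side. A lug takes about 2 N; pushed over half a click it snaps on to the next, pushed less it falls back. Stops 5.8 clicks below, 2.6 above 0.
- plunger (a joint): Travel of the plunger in m: 0 up, 0.008 fully down. Sprung: about 6 N fully down, comes up by itself.
- plunger_top (a point): Centre of the top of the round plunger, 38 mm across, beside the wheel on the dater's -y side; pressed straight down 8 mm.
- tongs: Bystander: steel pastry tongs lying flat, 210 x 50 x 10 mm, origin under the middle. Leave in place.
- ink_tin: Bystander: closed flat ink tin, 92 x 64 x 22 mm, origin under its middle. Leave in place.
- glass: Bystander: tea glass, 62 mm across, 85 mm tall, origin under its middle. Leave in place.
- carton: Bystander: small white pastry carton, 110 x 75 x 45 mm, origin under its middle. Leave in place.
- biscuit_a: Bystander: domed biscuit, 52 mm across, 20 mm high, in front of the dater, origin under its middle. Leave in place.
- biscuit_b: Bystander: another such biscuit in front of the dater. Leave in place.
- spool: Bystander: wooden spool standing on end, 48 mm across, 50 mm tall, behind the dater, origin under its middle. Leave in place.

How it is judged (in metres and radians):
On the way, in this order (a step that is already met when the one before it is completed fails the run):
1. the pin lug has clicked in opposite the pointer (value of joint wheel between -0.13 and 0.13 rad and velocity of joint wheel between -0.2 and 0.2 rad/s), for 0.2 s.
2. the plunger is pressed down (7 of its 8 mm) (value of joint plunger above 0.007 m and value of joint wheel between -0.13 and 0.13 rad), for 0.05 s.
At the end, for the whole second after the job is handed in: The wheel rests with the pin lug at the pointer (within 0.13 rad), the plunger, pressed at least 7 mm after the wheel was set, is up again (under 2 mm), and the loose things are within 20 mm of where they stood (value of joint wheel between -0.13 and 0.13 rad and value of joint plunger below 0.002 m and distance of each of tongs, ink_tin, glass, carton, biscuit_a, biscuit_b, spool from where it was at the start of the episode below 0.02 m); the robot touches nothing.
It fails at once if the wheel is turned more than half a click past the pointer (value of joint wheel above 0.46 rad).
It fails at once if the plunger is pressed (over 4 mm) while the wheel is not set (value of joint plunger above 0.004 m and not (value of joint wheel between -0.2 and 0.2 rad)).
It fails at once if the dater is pushed with more than 40 N (contact force between the fingers and dater above 40 N).
It fails at once if a loose thing is lifted or shoved more than 20 mm (distance of any of tongs, ink_tin, glass, carton, biscuit_a, biscuit_b, spool from where it was at the start of the episode above 0.02 m or height (world z) of any of tongs, ink_tin, glass, carton, biscuit_a, biscuit_b, spool above 0.012 m).
It also fails if it takes over 61 s, if anything falls off the work surface, if the arm or the gripper's body presses on something with over 40 N, if the wrist force passes 120 N, or if a joint passes its speed limit or range.

## Working session

There is one attempt and no reset: what is moved stays moved. The work goes in short steps, Python scripts to look and compute and a shell command to move; the robot and the scene stay as the last step left them, time stands still between calls to the robot, and variables do not carry over. Pictures are saved under pics/ and viewed, and the job is handed in when it is done.

```bash
mkdir -p pics; ls; cat > h.py <<'E'
from plant import bot
import numpy as np, cv2
def world(cam,px,z=None,d=None):
    m=bot.camera_model(cam); R=np.array(m["rotation"]);p=np.array(m["position"])
    r=R@np.array([(px[0]-m["cx"])/m["fx"],(px[1]-m["cy"])/m["fy"],1.])
    if z is not None: return p+r*(z-p[2])/r[2]
    return p+r*d
E
python3 - <<'E'
from h import *
o=bot.get_obs(); print(o)
for c in ["scene","top"]:
    im,d=bot.capture(c); cv2.imwrite(f"pics/{c}0.png",im[:,:,::-1])
    for l in ["dater","wheel_axis","pointer","marker","plunger_top","tongs","ink_tin","glass","carton","biscuit_a","spool"]:
        for r in bot.spot_point(c,l)[:3 if 'bisc' in l else 2]:
            z={"wheel_axis":94,"pointer":91.5,"marker":116,"plunger_top":None}.get(l,0)
            u=np.round(r["point"]).astype(int)
            dd=d[min(383,max(0,u[1])),min(511,max(0,u[0]))]
            print(c,l,round(r["conf"],2),np.round(r["point"],1),"z:",np.round(world(c,r["point"],z=z),1) if z is not None else "","d:",np.round(world(c,r["point"],d=dd),1))
print(bot.get_obs()["time"])
E
```

```text
pics
{'time': 0.0, 'joint_positions': array([-1.29501161e+00,  3.42761766e-01,  1.52500547e+00, -9.85662272e-06,
        1.27535497e+00, -1.45990107e-01]), 'dq': array([ 0.00282538,  0.00077058, -0.00041772,  0.00059278, -0.00265902,
        0.0022304 ]), 'tau': array([ 5.45005321e-06, -4.31244493e+01, -2.44225931e+01,  7.17272842e-02,
        5.58691949e-02, -1.20254103e-04]), 'tool_pos': array([ 214.83999222, -478.60293915,  226.02870942]), 'tcp_rot': array([-1.71062447,  1.56926674,  1.85274589]), 'contact_force': array([-0.46957462,  0.60864088, -0.2636095 ]), 'moment': array([-0.01441523,  0.04624581,  0.02855289]), 'grip_width': 91.34593229926425}Traceback (most recent call last):
  File "<stdin>", line 10, in <module>
  File "h.py", line 6, in world
    if z is not None: return p+r*(z-p[2])/r[2]
                                          ~^^^
IndexError: invalid index to scalar variable.
```

```bash
python3 - <<'E'
from h import *
for c in ["scene","top","wrist"]: print(bot.camera_model(c))
E
```

```text
{'fx': 365.2241093000074, 'fy': 365.2241093000074, 'cx': 260.48770354518757, 'cy': 191.175155228996, 'position': array([ 990.39582501, -408.78352286,  550.88138622]), 'rotation': array([-2.17245143, -0.02179821,  0.72727052])}
{'fx': 382.50531387138517, 'fy': 382.50531387138517, 'cx': 258.08718035160956, 'cy': 193.86299843116038, 'position': array([450.53817892,  59.28913908, 962.35560438]), 'rotation': array([-2.98573929,  0.02893553, -1.55118349])}
{'fx': 268.60605436137513, 'fy': 268.60605436137513, 'cx': 258.78486149675257, 'cy': 194.68828375573298, 'position': array([ 286.93413198, -446.55318812,  384.75571704]), 'rotation': array([ 2.84917954e+00,  2.83387486e-04, -1.14836359e+00])}
```

View pics/scene0.png

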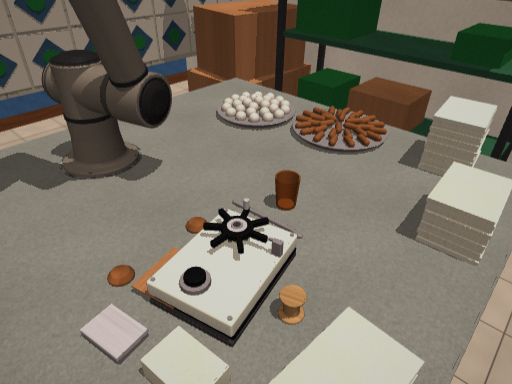

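```bash
sed -i 's/R=np.array(m\["rotation"\])/R=Rot.from_euler("xyz",m["rotation"]).as_matrix()/; 1i from scipy.spatial.transform import Rotation as Rot' h.py
python3 - <<'E'
from h import *
for c in ["scene","top"]:
    im,d=bot.capture(c); cv2.imwrite(f"pics/{c}1.png",im[:,:,::-1])
    if c=="top": cv2.imwrite("pics/top1z.png",cv2.resize(im[130:330,130:400,::-1],None,fx=2.9,fy=2.9,interpolation=cv2.INTER_CUBIC))
    for l in ["dater","wheel_axis","pointer","marker","plunger_top","tongs","ink_tin","glass","carton","biscuit_a","spool"]:
        for r in bot.spot_point(c,l)[:3 if 'bisc' in l else 2]:
            z={"wheel_axis":94,"pointer":91.5,"marker":116,"plunger_top":None}.get(l,0)
            u=np.round(r["point"]).astype(int)
            dd=d[min(383,max(0,u[1])),min(511,max(0,u[0]))]
            print(c,l,round(r["conf"],2),np.round(r["point"],1),"z:",np.round(world(c,r["point"],z=z),1) if z is not None else "","d:",np.round(world(c,r["point"],d=dd),1))
print(bot.get_obs()["time"])
E
```

```text
scene dater 0.93 [225.3 277.6] z: [616.  -74.7   0. ] d: [ 655.3 -109.7   57.8]
scene wheel_axis 0.81 [236.7 227.9] z: [605.1 -29.7  94. ] d: [605.1 -29.7  94. ]
scene wheel_axis 0.16 [183.1 378. ] z: [ 761.2 -283.1   94. ] d: [ 736.8 -269.7   45.4]
scene pointer 0.78 [269.8 237.3] z: [667.4  -4.5  91.5] d: [644.5  24.2  58.9]
scene marker 0.82 [244.3 198.6] z: [570.1  28.  116. ] d: [569.5  28.7 115.4]
scene plunger_top 0.76 [195.8 271.9] z:  d: [ 626.5 -150.4   83.2]
scene tongs 0.79 [264.1 219.9] z: [552.8 114.    0. ] d: [627.1  25.2  93.5]
scene tongs 0.36 [226.2 277.8] z: [617.6 -73.8   0. ] d: [ 658.8 -110.8   60.9]
scene ink_tin 0.56 [117.6 334.7] z: [ 574.7 -284.6    0. ] d: [ 590.5 -289.3   21. ]
scene ink_tin 0.48 [192.4 224.9] z: [442.9 -14.7   0. ] d: [457.4 -25.2  14.7]
scene glass 0.87 [285.5 203.1] z: [547.9 202.5   0. ] d: [566.9 176.2  23.7]
scene carton 0.93 [183.2 379.3] z: [ 715.7 -258.3    0. ] d: [ 738.  -270.6   44.8]
scene carton 0.51 [194.6 273.8] z: [ 564.  -109.3    0. ] d: [ 628.1 -154.3   82.8]
scene biscuit_a 0.89 [122.1 279.4] z: [ 471.9 -214.3    0. ]
[... 657 characters left out ...]
6] z: [558.1 105.2   0. ] d: [5.581e+02 1.052e+02 4.000e-01]
top ink_tin 0.91 [411.1 203.5] z: [ 582.6 -294.3    0. ] d: [ 579.5 -286.1   22.3]
top ink_tin 0.63 [308.7 188.1] z: [618.  -38.4   0. ] d: [601.2 -28.6  96.7]
top glass 0.68 [215.5 211.5] z: [554.3 197.3   0. ] d: [553.6 196.3   6.9]
top carton 0.57 [393.3 147.2] z: [ 727.9 -255.2    0. ] d: [ 714.7 -240.2   45.8]
top biscuit_a 0.85 [297.5 251.8] z: [457.2 -10.6   0. ] d: [457.1  -9.2  18.3]
top biscuit_a 0.6 [381.7 249.7] z: [ 466.4 -217.8    0. ] d: [ 466.  -212.1   19.7]
top spool 0.86 [312.4 132.2] z: [765.8 -48.1   0. ] d: [749.8 -42.7  49. ]
top spool 0.41 [392.3 148.3] z: [ 724.9 -252.5    0. ] d: [ 712.6 -238.5   43.4]
1.3
```

View pics/top1.png

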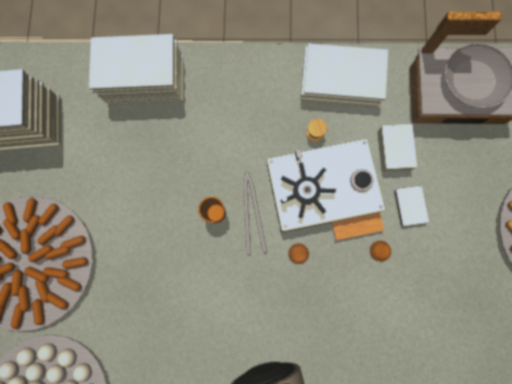

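View pics/top1z.png

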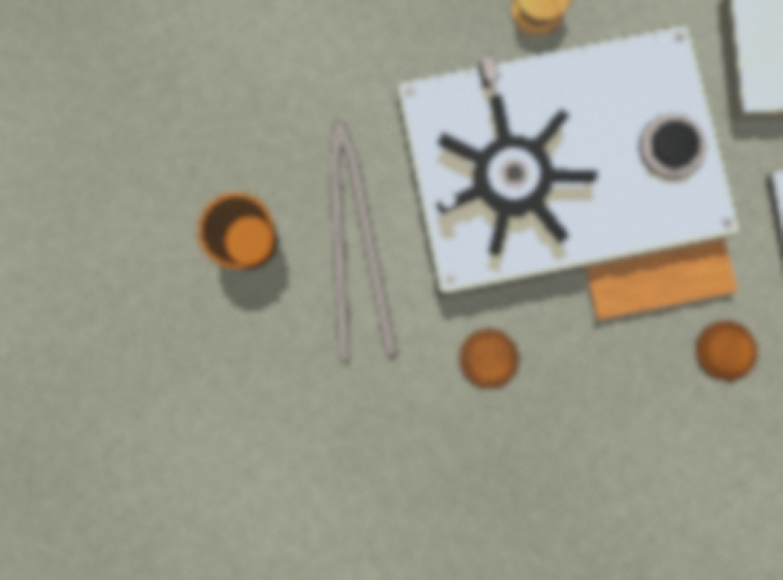

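```bash
cat >> h.py <<'E'
def cloud(c,d):
    m=bot.camera_model(c); R=Rot.from_euler("xyz",m["rotation"]).as_matrix()
    v,u=np.mgrid[:384,:512]; d=d.astype(float)
    P=np.stack([(u-m["cx"])/m["fx"]*d,(v-m["cy"])/m["fy"]*d,d],-1)@R.T+m["position"]
    P[d<=0]=np.nan; return P
E
python3 - <<'E'
from h import *
for c in ["scene","top"]:
    im,d=bot.capture(c); P=cloud(c,d)
    box=(P[...,0]>470)&(P[...,0]<720)&(P[...,1]>-210)&(P[...,1]<70)
    m=(box&(P[...,2]>50)&(P[...,2]<70)).astype(np.uint8)
    n,L,s,_=cv2.connectedComponentsWithStats(m)
    Q=P[(box&(P[...,2]>50)&(P[...,2]<130))|(L==1+np.argmax(s[1:,4]))]
    k=L==1+np.argmax(s[1:,4]); print(c,"deck z",np.median(P[k][:,2]))
    r=cv2.minAreaRect(P[k][:,:2].astype(np.float32)); print(r, s[1:,4].max())
    # plunger: z 75-95 near plunger
    g=box&(P[...,2]>72)&(P[...,2]<100)
    near=np.hypot(P[...,0]-630,P[...,1]+155)<45
    q=P[g&near]; print("plunger",np.percentile(q,[5,50,95],axis=0).round(1), cv2.minEnclosingCircle(q[:,:2].astype(np.float32)))
    q=P[box&(P[...,2]>82)&(P[...,2]<105)&(np.hypot(P[...,0]-602,P[...,1]+28)<30)]
    print("wheel",q.mean(0))
    q=P[box&(P[...,2]>103)&(P[...,2]<130)&(P[...,1]>0)]
    if len(q): print("pin",q.mean(0),len(q))
im,d=bot.capture("scene"); cv2.imwrite("pics/scz.png",cv2.resize(im[170:340,110:340,::-1],None,fx=3.4,fy=3.4,interpolation=cv2.INTER_CUBIC))
E
```

```text
scene deck z 59.001006988849554
((620.0234985351562, -70.37971496582031), (180.11343383789062, 251.3730926513672), 12.704858779907227) 7175
plunger [[ 614.3 -173.4   72.6]
 [ 632.  -158.7   82.5]
 [ 645.9 -141.9   84.3]] ((629.9735717773438, -156.67013549804688), 25.074914932250977)
wheel [604.72108998 -30.80479697  92.71484093]
pin [576.23398221  26.6760272  111.08851753] 36
top deck z 59.55890381144309
((620.3331909179688, -72.19403076171875), (180.32261657714844, 250.60946655273438), 12.550169944763184) 6089
plunger [[ 609.4 -174.8   72.3]
 [ 626.9 -155.6   82.5]
 [ 646.1 -137.6   85.9]] ((628.3258056640625, -156.7226104736328), 26.275985717773438)
wheel [601.44164279 -27.59482047  94.2543272 ]
pin [574.13263911  27.40143757 114.94069155] 25
```

View pics/scz.png

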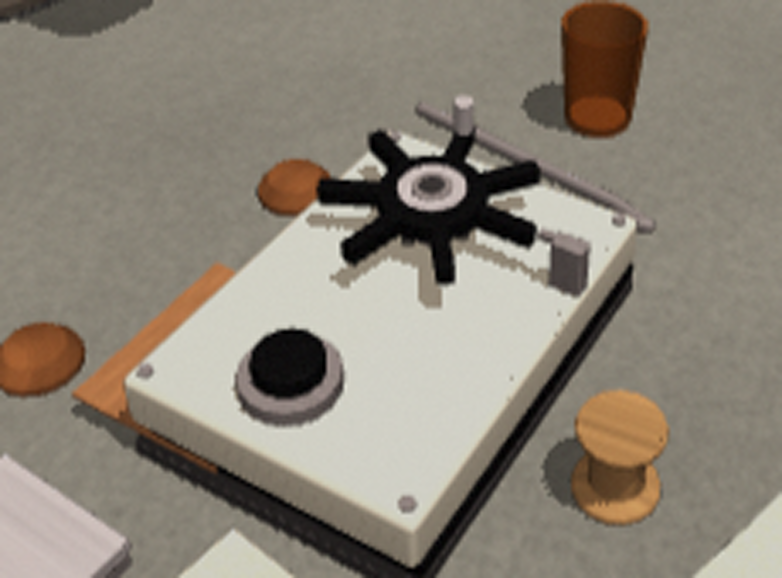

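```bash
cat >> h.py <<'E'
A=np.array([600,-25.5]); yaw=np.deg2rad(12.6); ex=np.array([np.cos(yaw),np.sin(yaw)]); ey=np.array([-ex[1],ex[0]])
def plan(target):
    o=bot.get_obs(); R=Rot.from_euler("xyz",o["tcp_rot"]).as_matrix(); p=o["tool_pos"]
    print("t",round(o["time"],2),"pos",p.round(1),"axes x,y,z:",R.T.round(3).tolist(),"F",o["contact_force"].round(1),"w",round(o["grip_width"],1),"q",o["joint_positions"].round(2))
    print("shift cm (tool)",((np.array(target)-p)@R/10).round(2), "turn for tool y || dater x:", [round(float(((np.arctan2(s*ex@R[:2,2],s*ex@R[:2,1]))+np.pi)%(2*np.pi)-np.pi),3) for s in(1,-1)])
    d=p[:2]-A; th=np.arctan2(-(d@ey)*-1,-(d@ex)); print("polar r",np.hypot(*d).round(1),"theta(deg, + to +y)",np.rad2deg(th).round(1))
E
python3 - <<'E'
from h import *
plan([544.4,-37.9,180])
E
```

```text
t 1.45 pos [ 214.9 -479.   226.7] axes x,y,z: [[-0.0, -0.0, -1.0], [0.409, -0.912, 0.0], [-0.912, -0.409, 0.0]] F [0.2 0.1 0.1] w 91.7 q [-1.3   0.34  1.52 -0.    1.28 -0.15]
shift cm (tool) [  4.67 -26.76 -48.12] turn for tool y || dater x: [-1.369, 1.773]
polar r 594.9 theta(deg, + to +y) -37.1
```

```bash
python3 -m handwheel '[[[0.33,-1.91,-3.44,0],[0.33,-1.91,-3.44,0],[0.33,-1.91,-3.44,0],[0.33,-1.91,-3.44,0],[0.33,-1.91,-3.44,0],[0.33,-1.91,-3.44,0],[0.33,-1.91,-3.44,0]]]' 0
python3 -m handwheel '[[[0.33,-1.91,-3.44,0],[0.33,-1.91,-3.44,0],[0.33,-1.91,-3.44,0],[0.33,-1.91,-3.44,0],[0.33,-1.91,-3.44,0],[0.33,-1.91,-3.44,0],[0.33,-1.91,-3.44,0]]]'
python3 -m handwheel '[[[0,0,0,-0.124],[0,0,0,-0.124],[0,0,0,-0.124],[0,0,0,-0.124],[0,0,0,-0.124],[0,0,0,-0.124],[0,0,0,-0.124],[0,0,0,-0.124]]]'
python3 -m handwheel '[[[0,0,0,-0.124],[0,0,0,-0.124],[0,0,0,-0.124],[0,0,0,0]]]'
python3 - <<'E'
from h import *
plan([544.4,-37.9,180])
for c in("top","wrist"):
    im,d=bot.capture(c); cv2.imwrite(f"pics/{c}2.png",im[:,:,::-1])
E
```

```text
time: 2.03
tool_pos: [380.7, -256.8, 203.7]
tcp_rot: [1.933, 1.57, -0.788]
contact_force: [0.1, -0.3, -0.1]
grip_width: 50.0
time: 2.62
tool_pos: [545.8, -36.0, 180.4]
tcp_rot: [2.039, 1.57, -0.68]
contact_force: [0.5, -0.0, -0.0]
grip_width: 3.5
time: 3.28
tool_pos: [544.9, -37.9, 180.5]
tcp_rot: [0.254, 1.571, -1.468]
contact_force: [-0.2, 0.5, -0.9]
grip_width: 0.4
time: 3.62
tool_pos: [544.9, -37.9, 180.5]
tcp_rot: [-0.247, 1.571, -1.599]
contact_force: [0.2, 0.5, 0.7]
grip_width: 0.4
t 3.62 pos [544.9 -37.9 180.5] axes x,y,z: [[-0.0, -0.0, -1.0], [0.976, 0.218, -0.0], [0.218, -0.976, 0.0]] F [0.2 0.5 0.7] w 0.4 q [-0.21  0.42  1.54 -0.    1.18 -0.43]
shift cm (tool) [ 0.05 -0.05 -0.01] turn for tool y || dater x: [-0.0, 3.141]
polar r 56.5 theta(deg, + to +y) -0.1
```

View pics/wrist2.png

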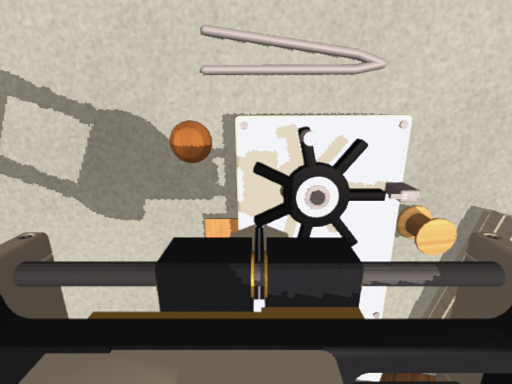

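View pics/top2.png

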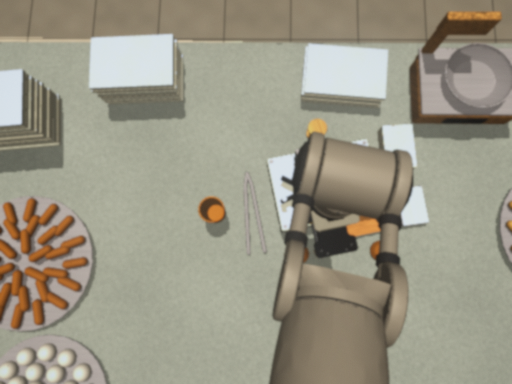

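```bash
python3 - <<'E'
from h import *
for l,z in(("wheel_axis",94),("marker",116),("pointer",91.5)):
    for r in bot.spot_point("wrist",l)[:2]:
        w=world("wrist",r["point"],z=z); d=w[:2]-A; print(l,round(r["conf"],2),np.round(r["point"]),w.round(1),"dater-rel",(d@ex).round(1),(d@ey).round(1))
plan([*(A-62*ex),78])
E
```

```text
wheel_axis 0.65 [314. 198.] [596.8 -25.7  94. ] dater-rel -3.2 0.5
marker 0.94 [309. 137.] [573.3  29.8 116. ] dater-rel -14.0 59.8
pointer 0.82 [390. 191.] [667.6  -4.2  91.5] dater-rel 70.6 6.0
t 3.87 pos [544.9 -37.9 180.5] axes x,y,z: [[0.0, -0.0, -1.0], [0.978, 0.211, -0.0], [0.211, -0.978, 0.0]] F [ 0.  -0.2 -0.2] w 0.4 q [-0.21  0.42  1.54 -0.    1.18 -0.42]
shift cm (tool) [10.25 -0.55 -0.  ] turn for tool y || dater x: [-0.007, 3.134]
polar r 56.5 theta(deg, + to +y) -0.0
```

```bash
python3 -m handwheel '[[[1.5,-0.55,0,0],[2.5,0,0,0],[2.5,0,0,0],[1.5,0,0,0],[1.0,0,0,0],[0.6,0,0,0],[0.6,0,0,0],[0,0,0,0]]]'
python3 - <<'E'
from h import *
plan([*(A-62*ex),78])
im,d=bot.capture("wrist"); cv2.imwrite("pics/wrist3.png",im[:,:,::-1])
im,d=bot.capture("scene"); cv2.imwrite("pics/scene3.png",cv2.resize(im[130:330,130:380,::-1],None,fx=3,fy=3))
E
```

```text
time: 4.53
tool_pos: [539.4, -39.0, 78.0]
tcp_rot: [-1.834, 1.57, 3.093]
contact_force: [-0.7, 0.6, 0.8]
grip_width: 0.5
t 4.53 pos [539.4 -39.   78. ] axes x,y,z: [[-0.001, 0.0, -1.0], [0.977, 0.213, -0.001], [0.213, -0.977, -0.0]] F [-0.7  0.6  0.8] w 0.5 q [-0.21  0.53  1.67 -0.    0.94 -0.43]
shift cm (tool) [0.   0.01 0.  ] turn for tool y || dater x: [-0.005, 3.136]
polar r 62.1 theta(deg, + to +y) 0.0
```

View pics/wrist3.png

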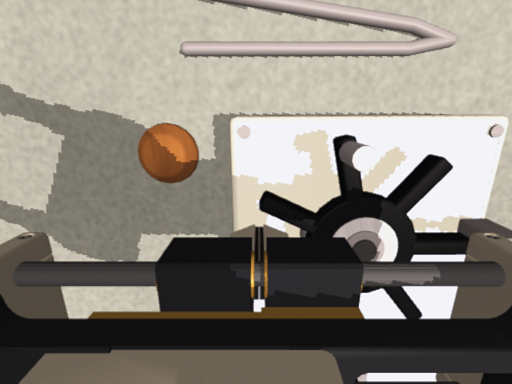

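View pics/scene3.png

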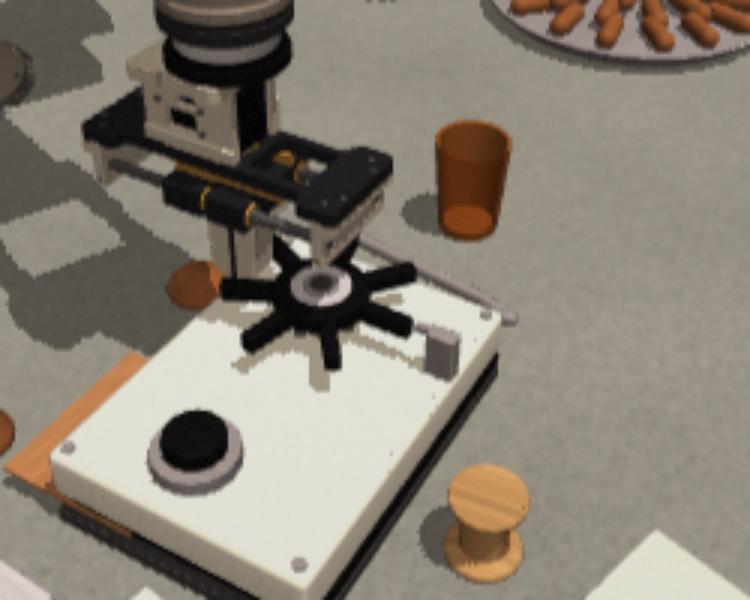

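```bash
python3 -m handwheel '[[[0,0,-0.37,0.06],[0,0,-0.37,0.06],[0,0,-0.37,0.06],[0,0,-0.37,0.06],[0,0,-0.37,0.06],[0,0,-0.37,0.06]]]'
python3 - <<'E'
from h import *
plan([*(A-62*ex),78])
im,d=bot.capture("wrist"); cv2.imwrite("pics/wrist4.png",im[:,:,::-1])
for r in bot.spot_point("scene","marker")[:0]: pass
E
```

```text
time: 5.13
tool_pos: [538.6, -17.5, 79.5]
tcp_rot: [1.082, 1.569, -0.637]
contact_force: [0.1, -3.1, -0.6]
grip_width: 0.2
t 5.13 pos [538.6 -17.5  79.5] axes x,y,z: [[0.002, -0.001, -1.0], [0.989, -0.148, 0.002], [-0.148, -0.989, 0.001]] F [ 0.1 -3.1 -0.6] w 0.2 q [-0.17  0.53  1.68 -0.    0.93 -0.03]
shift cm (tool) [0.16 0.41 2.11] turn for tool y || dater x: [-0.368, 2.773]
polar r 62.0 theta(deg, + to +y) 20.0
```

View pics/wrist4.png

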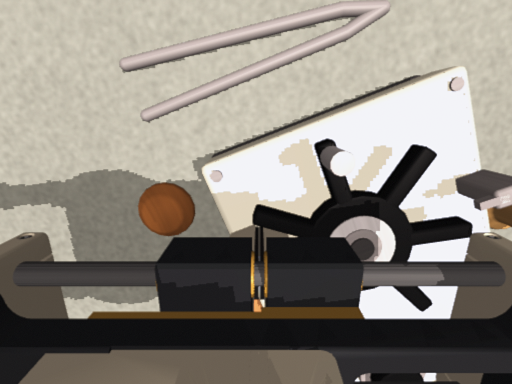

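```bash
python3 -m handwheel '[[[0,0,-0.37,0.06],[0,0,-0.37,0.06],[0,0,-0.37,0.06],[0,0,-0.37,0.06],[0,0,-0.37,0.06],[0,0,-0.37,0.06],[0,0,-0.37,0.06],[0,0,-0.37,0.06]]]'
python3 -m handwheel '[[[0,0,-0.37,0.06],[0,0,0,0]]]'
python3 - <<'E'
from h import *
plan([*(A-62*ex),78])
im,d=bot.capture("wrist"); cv2.imwrite("pics/wrist5.png",im[:,:,::-1])
im,d=bot.capture("scene"); cv2.imwrite("pics/scene5.png",cv2.resize(im[130:330,130:380,::-1],None,fx=3,fy=3))
E
```

```text
time: 5.9
tool_pos: [548.7, 10.5, 79.2]
tcp_rot: [2.093, 1.57, -0.103]
contact_force: [-0.7, 0.4, 0.6]
grip_width: 0.3
time: 6.07
tool_pos: [551.2, 13.8, 79.2]
tcp_rot: [2.247, 1.569, -0.009]
contact_force: [-0.9, -0.5, 0.5]
grip_width: 0.7
t 6.07 pos [551.2  13.8  79.2] axes x,y,z: [[0.002, -0.0, -1.0], [0.775, -0.633, 0.001], [-0.633, -0.775, -0.001]] F [-0.9 -0.5  0.5] w 0.7 q [-0.11  0.55  1.64  0.    0.95  0.57]
shift cm (tool) [0.11 2.44 4.83] turn for tool y || dater x: [-0.905, 2.237]
polar r 62.7 theta(deg, + to +y) 51.4
```

View pics/wrist5.png

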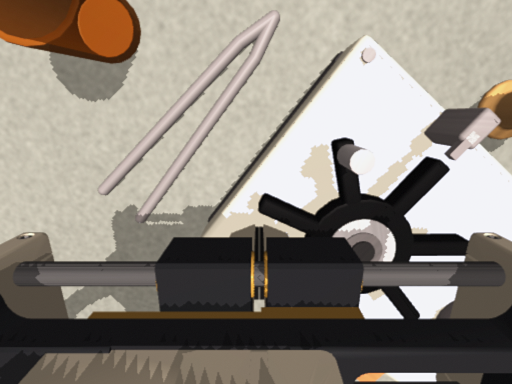

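View pics/scene5.png

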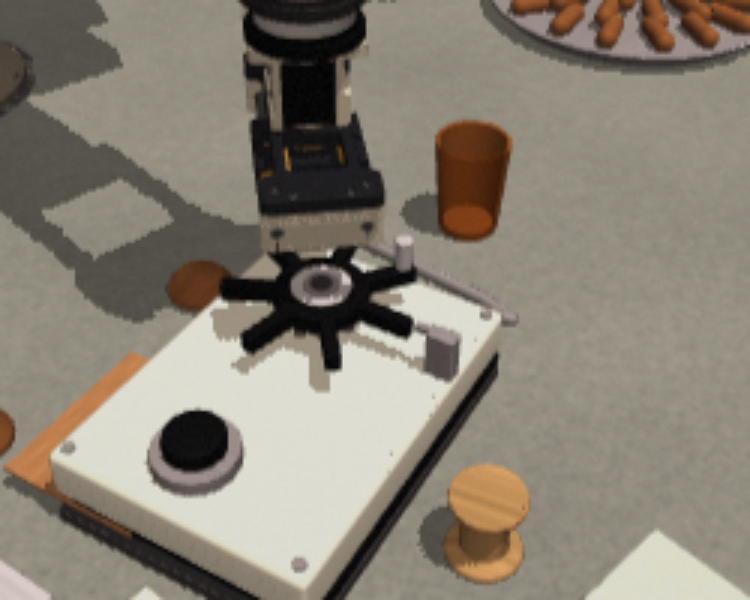

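```bash
python3 -m handwheel '[[[0,0,-0.37,0.06],[0,0,-0.37,0.06],[0,0,-0.37,0.06],[0,0,-0.37,0.06],[0,0,-0.37,0.06],[0,0,-0.37,0.06],[0,0,-0.37,0.06],[0,0,-0.37,0.06]]]'
python3 -m handwheel '[[[0,0,-0.37,0.06],[0,0,-0.37,0.06],[0,0,-0.37,0.06],[0,0,-0.37,0.06],[0,0,-0.37,0.06],[0,0,-0.37,0.06],[0,0,-0.37,0.06],[0,0,0,0]]]'
python3 - <<'E'
from h import *
plan([*(A-62*ex),78])
im,d=bot.capture("wrist"); cv2.imwrite("pics/wrist6.png",im[:,:,::-1])
im,d=bot.capture("scene"); cv2.imwrite("pics/scene6.png",cv2.resize(im[130:330,130:380,::-1],None,fx=3,fy=3))
E
```

```text
time: 6.83
tool_pos: [572.9, 31.4, 78.6]
tcp_rot: [-0.006, 1.57, -2.742]
contact_force: [-1.6, -2.2, -0.5]
grip_width: 0.4
time: 7.5
tool_pos: [598.9, 37.3, 78.7]
tcp_rot: [2.997, 1.57, -0.159]
contact_force: [-0.3, 0.4, -0.8]
grip_width: 0.2
t 7.5 pos [598.9  37.3  78.7] axes x,y,z: [[0.001, -0.0, -1.0], [-0.014, -1.0, 0.0], [-1.0, 0.014, -0.001]] F [-0.3  0.4 -0.8] w 0.2 q [-0.07  0.62  1.5  -0.    1.02  1.52]
shift cm (tool) [0.07 7.71 5.84] turn for tool y || dater x: [-1.805, 1.337]
polar r 62.8 theta(deg, + to +y) 101.6
```

View pics/wrist6.png

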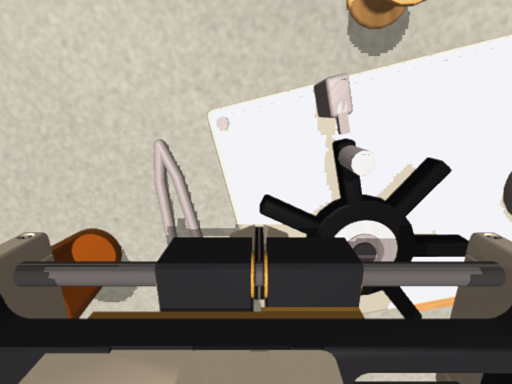

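View pics/scene6.png

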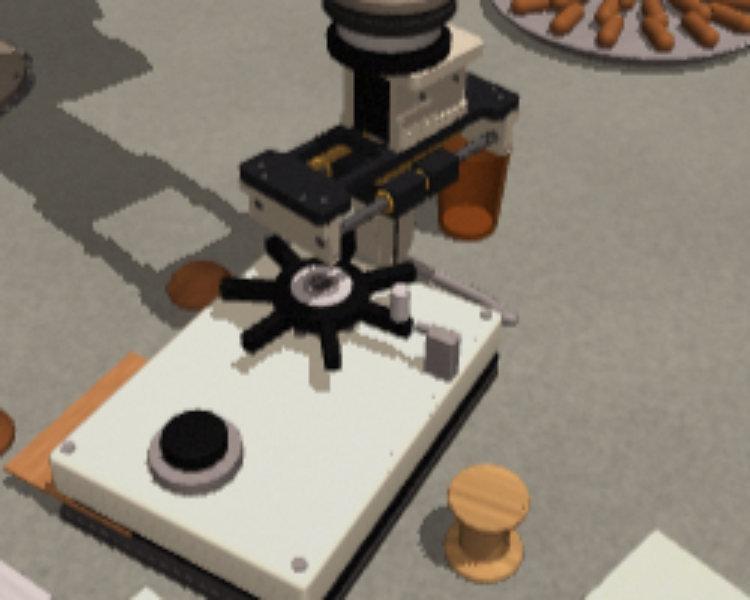

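```bash
python3 -m handwheel '[[[-1.5,0,0,0],[-2.5,0,0,0],[-2.5,0,0,0],[-1.5,0,0,0],[0,0,0,0]]]'
python3 -m handwheel '[[[0,3.22,-0.55,0],[0,3.22,-0.55,0],[0,3.22,-0.55,0],[0,3.22,-0.55,0],[0,3.22,-0.55,0],[0,3.22,-0.55,0],[0,0,0,0],[0,0,0,0]]]'
python3 - <<'E'
from h import *
plan([629,-156.4,100])
im,d=bot.capture("wrist"); cv2.imwrite("pics/wrist7.png",im[:,:,::-1])
im,d=bot.capture("scene"); cv2.imwrite("pics/scene7.png",cv2.resize(im[130:330,130:380,::-1],None,fx=3,fy=3))
E
```

```text
time: 8.02
tool_pos: [600.0, 37.4, 162.4]
tcp_rot: [3.076, 1.564, -0.077]
contact_force: [0.5, 0.4, 0.7]
grip_width: 0.4
time: 8.68
tool_pos: [627.8, -157.7, 156.9]
tcp_rot: [-0.351, 1.569, 2.775]
contact_force: [-0.6, 0.7, 0.4]
grip_width: 0.6
t 8.68 pos [ 627.8 -157.7  156.9] axes x,y,z: [[-0.002, 0.001, -1.0], [-0.016, -1.0, -0.001], [-1.0, 0.016, 0.002]] F [-0.6  0.7  0.4] w 0.6 q [-0.36  0.62  1.25  0.    1.27  1.22]
shift cm (tool) [ 5.68 -0.13 -0.13] turn for tool y || dater x: [-1.806, 1.335]
polar r 135.1 theta(deg, + to +y) -89.3
```

View pics/wrist7.png

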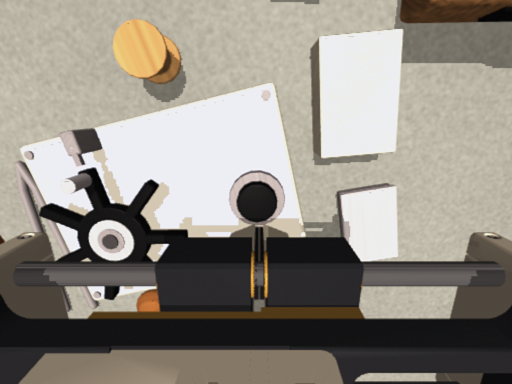

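View pics/scene7.png

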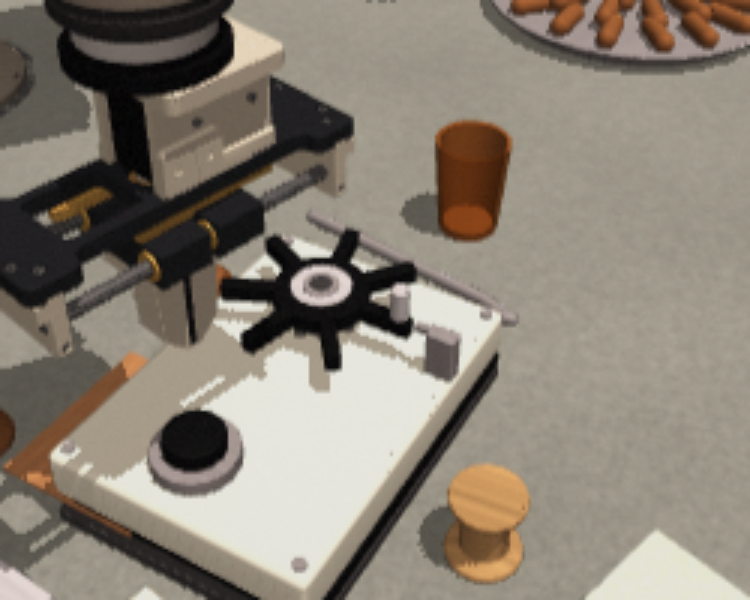

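```bash
python3 - <<'E'
from h import *
im,d=bot.capture("wrist"); P=cloud("wrist",d)
q=P[(P[...,2]>74)&(P[...,2]<95)&(np.hypot(P[...,0]-629,P[...,1]+156)<40)]
print(len(q),np.percentile(q[:,2],[5,50,95]),cv2.minEnclosingCircle(q[:,:2].astype(np.float32)))
print(world("wrist",[257.5,202],z=84))
plan([629,-156.4,92])
E
```

```text
1337 [78.1143093  84.65754647 85.88831134] ((628.5701904296875, -154.6995391845703), 25.124345779418945)
[ 630.04530111 -153.58779743   84.        ]
t 8.83 pos [ 628.1 -154.8  157.8] axes x,y,z: [[-0.001, 0.001, -1.0], [-0.013, -1.0, -0.001], [-1.0, 0.013, 0.001]] F [-0.5 -0.2 -0.2] w 0.6 q [-0.36  0.62  1.25  0.    1.27  1.22]
shift cm (tool) [ 6.58  0.16 -0.1 ] turn for tool y || dater x: [-1.803, 1.338]
polar r 132.4 theta(deg, + to +y) -89.7
```

Well centred; plunger top ≈ 84.5 mm. Descending to just above it, then pressing gently.

```bash
python3 -m handwheel '[[[2.0,0,-0.1,0],[2.5,0,0,0],[1.5,0,0,0],[0.6,0,0,0],[0,0,0,0]]]'
python3 -m handwheel '[[[0.2,0,0,0],[0.2,0,0,0],[0.2,0,0,0],[0.2,0,0,0],[0.2,0,0,0],[0,0,0,0]]]'
python3 -m handwheel '[[[0.1,0,0,0],[0.1,0,0,0],[0.1,0,0,0],[0,0,0,0]]]'
```

```text
time: 9.25
tool_pos: [628.7, -154.4, 90.9]
tcp_rot: [-0.347, 1.567, 2.782]
contact_force: [-0.6, -0.2, -0.0]
grip_width: 0.3
time: 9.75
tool_pos: [630.0, -156.2, 82.8]
tcp_rot: [2.826, 1.57, -0.33]
contact_force: [0.6, 0.5, 3.2]
grip_width: 0.9
time: 10.08
tool_pos: [630.0, -156.2, 79.8]
tcp_rot: [2.82, 1.57, -0.336]
contact_force: [0.5, 1.0, 3.9]
grip_width: 0.4
```

```bash
python3 -m handwheel '[[[0.1,0,0,0],[0.1,0,0,0],[0.1,0,0,0],[0,0,0,0]]]'
python3 -m handwheel '[[[0.05,0,0,0],[0.05,0,0,0],[0,0,0,0]]]'
```

```text
time: 10.42
tool_pos: [630.0, -156.2, 76.7]
tcp_rot: [2.769, 1.57, -0.387]
contact_force: [1.6, 0.5, 5.4]
grip_width: 0.1
time: 10.67
tool_pos: [630.0, -156.2, 76.3]
tcp_rot: [2.771, 1.57, -0.385]
contact_force: [-0.5, 1.5, 6.9]
grip_width: 0.4
```

```bash
python3 -m handwheel '[[[0.05,0,0,0],[0.05,0,0,0],[0,0,0,0],[0,0,0,0]]]'
```

```text
time: 11.0
tool_pos: [630.0, -156.2, 76.2]
tcp_rot: [2.732, 1.569, -0.424]
contact_force: [-1.7, 1.2, 13.1]
grip_width: 0.7
```

Bottomed: the force rises to 13 N with no further travel. Checking the wheel, then lifting clear.

```bash
python3 -m handwheel '[[[0.05,0,0,0],[0,0,0,0]]]'
python3 -m handwheel '[[[-0.4,0,0,0],[-0.6,0,0,0],[-1.0,0,0,0],[-2.0,0,0,0],[-3,0,0,0],[-3,0,0,0],[-2,0,0,0],[0,0,0,0]]]'
python3 -m handwheel '[[[0,0,3,0],[0,0,3,0],[0,0,3,0],[0,0,3,0],[0,0,3,0],[0,0,3,0],[0,0,3,0],[0,0,0,0]]]'
python3 - <<'E'
from h import *
plan([629,-156.4,92])
for c in("scene","top"):
    im,d=bot.capture(c); P=cloud(c,d)
    cv2.imwrite(f"pics/{c}8.png",cv2.resize(im[110:330,90:420,::-1],None,fx=2.3,fy=2.3))
    near=np.hypot(P[...,0]-629,P[...,1]+156.4)<12; print("plunger z",np.median(P[near][:,2]))
    for l,z in(("marker",116),("tongs",0),("ink_tin",0),("glass",0),("carton",0),("biscuit_a",0),("spool",0)):
        for r in bot.spot_point(c,l)[:2]: print(c,l,round(r["conf"],2),np.round(r["point"],1),world(c,r["point"],z=z).round(0))
E
```

```text
time: 11.17
tool_pos: [630.1, -156.2, 76.1]
tcp_rot: [2.724, 1.569, -0.432]
contact_force: [-3.3, 2.2, 15.6]
grip_width: 0.6
time: 11.83
tool_pos: [631.2, -156.8, 199.3]
tcp_rot: [2.766, 1.563, -0.39]
contact_force: [0.2, 0.2, 0.2]
grip_width: 0.3
time: 12.5
tool_pos: [414.1, -151.6, 192.9]
tcp_rot: [-0.363, 1.564, 2.764]
contact_force: [-0.1, 0.3, 0.7]
grip_width: 0.5
t 12.5 pos [ 414.1 -151.6  192.9] axes x,y,z: [[-0.006, 0.002, -1.0], [-0.015, -1.0, -0.002], [-1.0, 0.015, 0.006]] F [-0.1  0.3  0.7] w 0.5 q [-0.52  0.23  1.79 -0.    1.13  1.06]
shift cm (tool) [  9.95   0.18 -21.56] turn for tool y || dater x: [-1.806, 1.336]
polar r 224.7 theta(deg, + to +y) -21.6
plunger z 83.10880473151803
scene marker 0.79 [262.4 225.9] [654. -11. 116.]
scene tongs 0.68 [234.7 226.9] [520.  48.   0.]
scene tongs 0.61 [262.7 220.2] [551. 111.   0.]
scene ink_tin 0.69 [117.5 333.2] [ 572. -283.    0.]
scene ink_tin 0.48 [237.8 228.3] [529.  49.   0.]
scene glass 0.62 [285.  202.2] [544. 205.   0.]
scene carton 0.58 [185.3 380.6] [ 720. -257.    0.]
scene biscuit_a 0.87 [120.9 280.8] [ 473. -218.    0.]
scene biscuit_a 0.74 [195.8 226.4] [453. -13.   0.]
scene spool 0.56 [286.8 313.2] [758. -58.   0.]
plunger z 83.5411944815188
top marker 0.86 [302.2 166.5] [647. -12. 116.]
top marker 0.57 [379.4 250.1] [ 464. -179.  116.]
top tongs 0.85 [253.9 212.6] [553. 100.   0.]
top tongs 0.73 [301.4 159.1] [694. -20.   0.]
top ink_tin 0.76 [409.  203.7] [ 582. -289.    0.]
top glass 0.66 [215.  211.1] [555. 199.   0.]
top carton 0.95 [393.5 147.6] [ 727. -256.    0.]
top carton 0.6 [299.3 161.2] [688. -14.   0.]
top biscuit_a 0.88 [296.8 256.8] [445.  -9.   0.]
top biscuit_a 0.55 [379.3 251.7] [ 461. -212.    0.]
top spool 0.54 [313.7 133.7] [762. -51.   0.]
top spool 0.53 [298.6 160. ] [691. -13.   0.]
```

View pics/scene8.png

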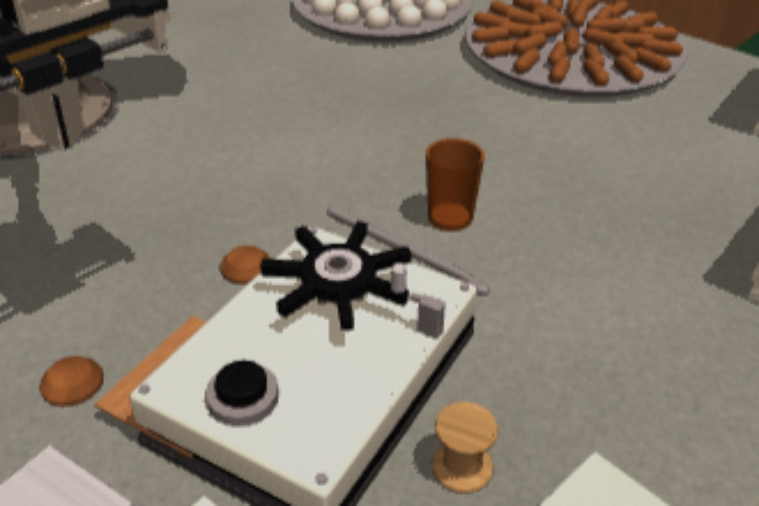

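View pics/top8.png

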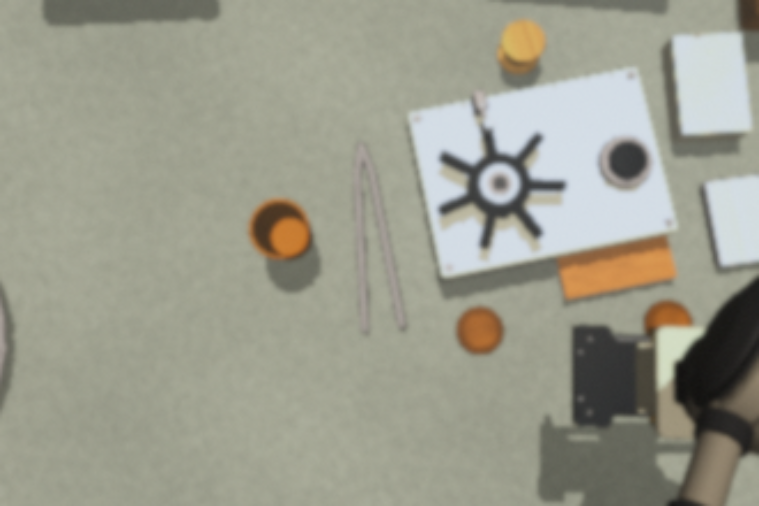

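```bash
python3 -c "
from plant import bot
print(bot.close_job())"
```

```text
the job is handed in; nothing more can be done
None
```

The dater is set to today and stamped, and I handed the job in at about 12.6 s of the 61 s allowed. The hand-in gave no verdict.

**Wheel:** It started two clicks short. I put the shut fingertips into the gap on the robot's side and followed the wheel round for two clicks. The pin lug now sits opposite the pointer. In the last pictures the pin lies at about 13–15° from the wheel axis, against the dater's yaw of 12.6°, so it is about 0.04 rad off at most.

**Plunger:** I pressed it from about 84 mm down to 76.1 mm, where it stopped and the force rose to about 16 N. I then lifted clear. Its top reads 83.1–83.5 mm again, the same as before the press, and the wheel did not shift.

**Other things on the counter:** Nothing else was touched, and the loose things look unmoved in the pictures. The network's readings scatter by several millimetres. One top-view reading for a biscuit was 12 mm off its first value, but its pixel position is unchanged between the two pictures. A few low-confidence detections were plainly wrong and I ignored them.

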